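Gauge the nested lids, seat them on the jar, hold up the outer lid

ROBOT

A 6-joint arm with a two-finger parallel gripper is mounted at the origin on the work surface. World frame = base frame: x ahead of the robot, y to its left, z up, the work surface at z = 0. Lengths are in m, angles in degrees, forces in N, time in s.
With the tool pointing down it reaches from about 0.375 to 0.9 m from the base axis. Payload 3.1 kg.
Tool frame: the origin (TCP) lies at the centre of the arm's flange, where the gripper is bolted on; the fingertips stand 182 mm ahead of it and the grasp point (between the pads) lies 164 mm ahead of it; x points along the fingers, z is the direction in which the jaws open and shut, and the axes are right-handed (so a half turn about x gives the same grasp; the last joint's range is limited). The gripper opens to 87 mm and grips with 3 to 60 N. Pads are 19 mm wide; open, the fingers measure 117 mm over their backs; the gripper's body (75 mm by 190 mm) begins 51 mm behind the grasp point.
Start: joints at [64.544, 30.224, 82.088, -0, 67.689, -10.227], TCP at [0.164, 0.603, 0.405] pointing down, gripper open.
Joint ranges: [-176.69, 176.69], [-43.24, 126.21], [12.49, 139.97], [-82, 262], [0, 151.66], [-163.58, 163.58]. Speed limits (degrees/s): [159.86, 159.86, 180, 180, 180, 180].

INTERFACE

Orientations are given as a 3x3 rotation matrix whose columns are the frame's x, y, z axes.
In Python, from rig import bot gives the robot as it stands.
- The arm moves only by the shell command python3 -m crank 'ROWS' [OPENING]. ROWS is JSON, a list of rows, each an object with "offset": the shift along the tool's x, y, z in m, a list of three; "spin": the turn about the tool's x in rad. A call has 1 to 12 rows; each row shifts and turns the commanded pose from where the row before left it, along the tool's axes as they then stand; what a row does not reach is not made up. A row lasts 1/10 s, in which the tool goes at most 50 mm and 8.59 degrees, less where a joint would pass 70% of its speed; a pose out of reach is approached as far as the arm can. A call is refused whole if a number of a shift passes 0.05 or a number of a turn 0.15, either way. A call with a gripper value outside its range is refused whole. OPENING is the finger opening in m, from 0 to 0.087, set as the call begins (- or left out, the last holds). The fingers move at their own pace and stop on an object; the grip force is fixed at half the most. Time passes only in rows, so rows that do not move let the fingers close. It gives the time, the measured TCP pose, the force and the opening at its end, in the units of the state.
- bot.read_state(): the state, without advancing time (a new reading comes with each control period).
- bot.capture(name): name is "scene" or "top" or "wrist"; returns a dict with "pixels" (400x640x3 uint8, blue, green, red), "depth" (400x640 float32, m along the optical axis (not along the pixel's ray), 0 where there is no reading), "K" (3x3 intrinsics, pixels), "world_to_cam" (4x4, takes a point from world to camera coordinates). Camera axes: x right, y up, looking along -z (the intrinsics and any distortion apply to the point x, -y, -z); pixel columns grow to the right and rows downward; lengths in m; the calibration is good to about 2 mm. A picture is of the moment at which its call begins.
- bot.hand_in(): hands the job in, once; it reports no verdict.
Trained networks look in a picture, given as the dict that the camera call returned (one of the last four; its "shot" number tells which), for a name from the list of things; names that differ only in an ending like _2 or _b are one class to them, and where a whole thing is asked for, a point or a joint stands for the part that bears it (a point fixed in the world has none). Each returns a list of dicts, best first, with "p" (0 to 1); they miss things now and then, are a little off and sometimes report something else, mostly with a low value. They report only what shows in the picture. A call takes as long as a camera call. They do not tell look-alikes from the thing itself.
- bot.regions_of(label, picture): "region" (400x640 bool, what is visible of it) and "extent" ([centre column, centre row, width, height] in pixels, round what is visible of it).
The state is a dict: "time_s": time; "joint_positions": joint angles; "qvel": joint speeds; "tau": joint torques, N m; "position": TCP position; "tcp_rot": TCP orientation; "force": force on the tool from outside, world axes, zero at the start; "moment": the same for the moment, N m; "opening": opening from 0.0 (shut) to 1.0 (fully open).
Only numpy, scipy, OpenCV 4.12 (cv2) and the standard library are available. Lean on these libraries where they do the work, as an engineer would, in place of code of your own. Each camera call takes 0.05 s, during which the arm holds its last target.

TASK

A nested pair of stoneware lids stands in the bench caliper: slide the caliper's moving jaw gently shut until both jaws press on the rim of the inner lid, then lift the two lids out together, still nested, and lower them gently onto the wide-necked open jar so that the inner lid sits fully home, and let go of it. Then take the outer lid alone by its knob, lift it straight off and finish while still holding it upright, well clear (about 10 cm) above where it sat, with the inner lid left undisturbed in the jar's mouth. Keep the jar about where it stands and upright, and leave the other pots and tools alone.

Things in the scene. Friction and masses are not known exactly. Their poses are not given: they have to be found in the camera images.
- caliper: Bench caliper, fixed to the table: aluminium bed 50 (x) x 290 (y, from -230 to +60 mm) x 20 mm high. Origin on the table, z up. The nested lids start loose on the bed (top 20 mm above the table) within 5 mm of the origin, between the jaws, 4 to 12 mm short of the fixed one; they can be slid along the bed. The lids' rim overhangs the bed and can be gripped across the caliper's x, fingers either side of the bed.
- fixed_jaw: Fixed steel jaw, 40 (x) x 14 (y) mm block standing 36 mm high on the bed. Origin at the foot of its flat gripping face, 40 mm along +y from the caliper's origin and 20 mm up; the face looks to the caliper's -y.
- sliding_jaw: Steel jaw block 40 x 14 x 36 mm high; origin on the bed at the foot of its flat face, which looks to the caliper's +y. Slides along the caliper's y only (3 N friction, stays put). Face starts 75 to 45 mm to -y of the caliper's origin; both jaws touch the lid when the faces are 64 mm apart. Its carriage, 8.5 mm high, bears a thumb tab 34 mm clear behind the block (see tab_top).
- tab_top (a point): Middle of the top end of the sliding jaw's upright steel thumb tab, 30 (caliper's x) x 14 (y) mm, 76 mm above the table, its middle 55 mm to -y of the jaw's face.
- inner_lid: Inner lid, stoneware, 140 g or so, round. Origin at the centre of its underside, z up. A spigot 48 mm across and 14 mm deep (chamfered foot) below a flat rim 64 mm across and 10 mm thick (14 to 24 mm above the origin), and above it a collar 39 mm across up to 32 mm. The rim is the part to grip when lifting both lids together.
- rim_under (a point): Centre of the inner lid, at the height of the underside of its rim, 14 mm above the inner lid's origin; it comes level with the jar's mouth when the lid is home.
- outer_lid: Outer lid, stoneware, 80 g or so: a round cap 54 mm across and 16 mm high (wall and top 5 mm) that sits loosely over the inner lid's collar, on top of its rim, with a knob on top. Origin at the centre of its open underside, 24 mm above the inner lid's origin when nested; z up. Free to lift off: nothing but its weight holds it, about 2.5 mm of play round the collar.
- knob (a point): Middle of the outer lid's knob, a plain cylinder 18 mm across and 18 mm tall, 25 mm above the outer lid's origin (the knob spans 16 to 34 mm above it).
- jar: The open, wide-necked stoneware jar, about 0.55 kg, loose on the table. Origin at the centre of its underside, z up. 110 mm tall, belly 88 mm across, straight neck 59 mm across outside and 52 mm inside over the top 30 mm.
- jar_mouth (a point): Centre of the jar's mouth, level with its top edge, 110 mm above the table.
- vase: Bystander: narrow-necked vase of the same stoneware, 118 mm tall, 86 mm across, mouth about 24 mm. It and the jar may stand in either place. Origin at the centre of its foot.
- mug: Bystander: mug, 85 mm tall, 76 mm across. Origin at the centre of its foot.
- bowl: Bystander: bowl, 120 mm across, 50 mm tall. Origin at the centre of its foot.
- brush: Bystander: brush 170 mm long, lying on the table. Origin under its middle.
- rib: Bystander: flat wooden throwing rib, 50 x 100 x 7 mm. Origin at the centre of its underside.
- loop_tool: Bystander: wooden-handled loop tool, 170 mm long, lying on the table. Origin under its middle.
- glaze_jar: Bystander: closed white plastic glaze jar, 70 mm across, 90 mm tall. Origin at the centre of its underside.
- weight_puck: Bystander: fired clay puck, 48 mm across, 22 mm tall. Origin at the centre of its underside.
There are look-alikes about, which are no part of the job. What is shaped like the inner_lid but blue, green or turquoise is not meant.

How it is judged (in metres and radians):
On the way, in this order (a step that is already met when the one before it is completed fails the run):
1. both caliper jaws press on the inner lid's rim (1 N or more each), the lids still nested (contact force between each of sliding_jaw, fixed_jaw and inner_lid above 1 N and z of outer_lid in the frame of inner_lid below 0.027 m and horizontal distance between outer_lid and inner_lid below 0.006 m), for 0.05 s.
2. the lids, still nested, sit home on the jar and the inner lid has been let go (horizontal distance between rim_under and jar_mouth below 0.005 m and z of rim_under in the frame of jar below 0.113 m and angle between inner_lid's own z axis and vertical below 0.06 rad and z of outer_lid in the frame of inner_lid below 0.027 m and horizontal distance between outer_lid and inner_lid below 0.006 m and contact force between the fingers and inner_lid below 0.1 N), for 0.1 s.
At the end, for the whole second after the job is handed in: Inner lid home on the jar (height within 3 mm, centre 5 mm, level 0.06 rad), at rest, untouched; fingers hold the outer lid still, upright (0.3 rad), 50 mm or more above the inner lid's rim, within 50 mm of the jar's axis; jar upright; jar and bystanders moved under 30 mm (horizontal distance between rim_under and jar_mouth below 0.005 m and z of rim_under in the frame of jar below 0.113 m and angle between inner_lid's own z axis and vertical below 0.06 rad and z of outer_lid in the frame of jar above 0.17 m and horizontal distance between outer_lid and jar below 0.05 m and angle between outer_lid's own z axis and vertical below 0.3 rad and contact force between the fingers and outer_lid above 1 N and contact force between each of outer_lid, the arm and inner_lid below 0.1 N and linear speed of outer_lid below 0.03 m/s and linear speed of inner_lid below 0.02 m/s and angle between jar's own z axis and vertical below 0.05 rad and distance of each of jar, vase, mug, bowl, brush, rib, loop_tool, glaze_jar, weight_puck from where it was at the start of the episode below 0.03 m); the arm keeps its last pose, push and grip.
It fails at once if the outer lid comes off (more than 12 mm up or 20 mm sideways) while the inner lid is not home on the jar, or the inner lid is disturbed after that ((z of outer_lid in the frame of inner_lid above 0.036 m or horizontal distance between outer_lid and inner_lid above 0.02 m) and not (horizontal distance between rim_under and jar_mouth below 0.005 m and z of rim_under in the frame of jar below 0.113 m and angle between inner_lid's own z axis and vertical below 0.06 rad)).
It fails at once if a lid is squeezed by the sliding jaw with more than 45 N (contact force between sliding_jaw and inner_lid above 45 N).
It fails at once if the lids are dropped onto the jar (faster than 0.25 m/s within 10 mm of home) (distance between rim_under and jar_mouth below 0.01 m and linear speed of inner_lid above 0.25 m/s).
It fails at once if the jar is tipped by more than 0.3 rad (angle between jar's own z axis and vertical above 0.3 rad).
It fails at once if a bystander is moved by more than 30 mm (distance of any of vase, mug, bowl, brush, rib, loop_tool, glaze_jar, weight_puck from where it was at the start of the episode above 0.03 m).
It also fails if it takes over 72 s, if anything falls off the work surface, if the arm or the gripper's body presses on something with over 40 N, if the wrist force passes 120 N, or if a joint passes its speed limit or range.

## Working session

There is one attempt and no reset: what is moved stays moved. The work goes in short steps, Python scripts to look and compute and a shell command to move; the robot and the scene stay as the last step left them, time stands still between calls to the robot, and variables do not carry over. Pictures are saved under pics/ and viewed, and the job is handed in when it is done.

```bash
ls; mkdir -p pics
cat > h.py <<'E'
import numpy as np, cv2
from rig import bot
def save(c,n): cv2.imwrite('pics/'+n+'.png',c['pixels'])
def cloud(c):
    K=np.array(c['K']);d=c['depth'];h,w=d.shape
    u,v=np.meshgrid(np.arange(w),np.arange(h))
    x=(u-K[0,2])/K[0,0]*d;y=(v-K[1,2])/K[1,1]*d
    P=np.stack([x,-y,-d,np.ones_like(d)],-1)
    T=np.linalg.inv(np.array(c['world_to_cam']))
    W=(P@T.T)[...,:3];W[d<=0]=np.nan
    return W
def proj(c,p):
    q=np.array(c['world_to_cam'])@np.append(p,1);K=np.array(c['K'])
    return K[0,0]*q[0]/-q[2]+K[0,2],K[1,1]*-q[1]/-q[2]+K[1,2]
E
python3 - <<'E'
from h import *
for n in ['scene','top','wrist']:
    c=bot.capture(n);save(c,n+'0'); print(n,[k for k in c],np.round(c['world_to_cam'],3).tolist(),np.round(c['K'],1).tolist())
    for l in ['caliper','sliding_jaw','inner_lid','outer_lid','jar','vase']:
        for r in bot.regions_of(l,c)[:3]:
            W=cloud(c)[r['region']]; print(n,l,round(r['p'],2),np.round(r['extent']),np.round(np.nanmedian(W,0),3),np.round(np.nanmax(W[:,2]),3))
print(bot.read_state())
E
```

```text
pics
scene ['pixels', 'depth', 'K', 'world_to_cam', 'shot'] [[0.917, 0.398, -0.016, -0.542], [-0.223, 0.546, 0.808, 0.042], [0.33, -0.737, 0.589, -1.043], [0.0, 0.0, 0.0, 1.0]] [[387.7, 0.0, 318.7], [0.0, 387.7, 200.3], [0.0, 0.0, 1.0]]
scene caliper 0.74 [239. 327. 114. 132.] [ 0.562 -0.281  0.02 ] 0.077
scene sliding_jaw 0.94 [236. 313.  45.  51.] [ 0.558 -0.266  0.039] 0.077
scene sliding_jaw 0.66 [368. 227.  34.  30.] [0.669 0.083 0.007] 0.01
scene inner_lid 0.97 [157. 320.  41.  37.] [ 0.427 -0.315  0.025] 0.034
scene inner_lid 0.75 [257. 231.  29.  19.] [ 0.465 -0.05   0.025] 0.035
scene inner_lid 0.6 [206. 281.  39.  30.] [ 0.447 -0.207  0.024] 0.035
scene outer_lid 0.76 [269. 263.  26.  24.] [ 0.557 -0.151  0.06 ] 0.079
scene jar 0.62 [339. 148.  32.  46.] [0.519 0.309 0.063] 0.112
scene vase 0.71 [297. 186.  38.  46.] [0.499 0.085 0.063] 0.12
top ['pixels', 'depth', 'K', 'world_to_cam', 'shot'] [[0.001, -0.999, 0.036, -0.005], [0.984, 0.008, 0.178, -0.565], [-0.178, 0.035, 0.983, -0.855], [0.0, 0.0, 0.0, 1.0]] [[381.4, 0.0, 320.8], [0.0, 381.4, 198.2], [0.0, 0.0, 1.0]]
top c
[... 1034 characters left out ...]
  8.20880636e+01,  6.12708129e-04,
        6.76871253e+01, -1.02276630e+01]), 'qvel': array([-0.07081768, -0.01614522,  0.07432299, -0.01070517, -0.00492776,
        0.04589103]), 'tau': array([ 8.63790265e-04, -4.40025723e+01, -1.76991928e+01,  6.33150875e-02,
        5.03934233e-02, -1.07567996e-05]), 'position': array([0.16413941, 0.60303733, 0.40476579]), 'tcp_rot': array([[ 1.44397299e-05, -9.64881770e-01,  2.62684544e-01],
       [ 5.33484817e-05,  2.62684544e-01,  9.64881769e-01],
       [-9.99999998e-01,  8.11894275e-08,  5.52680713e-05]]), 'force': array([ 0.41318412, -0.57858945,  0.37017937]), 'moment': array([-0.04459024,  0.02873712,  0.03099482]), 'opening': 1.0021771833829758}
```

View pictures.

View pics/scene0.png

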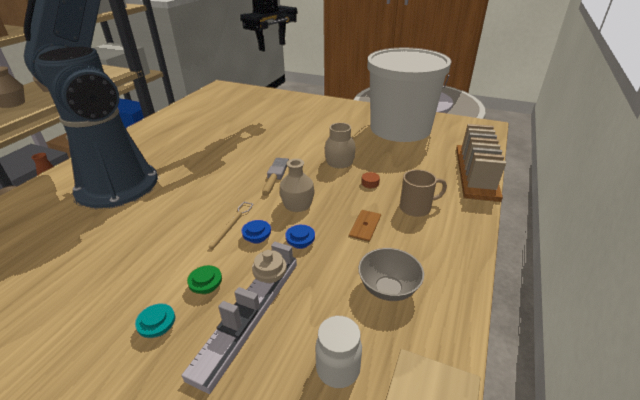

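View pics/top0.png

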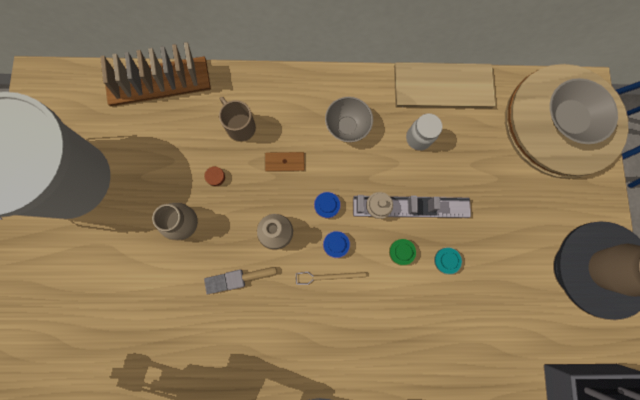

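```bash
cat > cal.py <<'E'
from h import *
for n in ['top','scene']:
    c=bot.capture(n);W=cloud(c)
    m=(W[...,0]>.5)&(W[...,0]<.62)&(W[...,1]>-.4)&(W[...,1]<-.05)
    def pts(a,b): return W[m&(W[...,2]>a)&(W[...,2]<b)]
    B=pts(.014,.09)[:,:2].astype(np.float32); print(n,'bed',len(B),cv2.minAreaRect(B),B.min(0),B.max(0))
    for nm,a,b in [('jawtops',.050,.0605),('tops',.064,.09)]:
        Q=pts(a,b)
        for y0 in np.arange(-.37,-.05,.01):
            s=Q[(Q[:,1]>=y0)&(Q[:,1]<y0+.01)]
            if len(s)>2: print(nm,round(y0,3),len(s),np.round(s.min(0),3),np.round(s.max(0),3),np.round(s.mean(0),4))
    J=W[...,2]; 
    mj=(W[...,0]>.44)&(W[...,0]<.58)&(W[...,1]>.25)&(W[...,1]<.42)&(J>.104)&(J<.125)
    Q=W[mj][:,:2].astype(np.float32); print('jar',len(Q),cv2.minEnclosingCircle(Q),cv2.minAreaRect(Q),np.median(W[mj][:,2]))
    u,v=proj(c,(.55,-.19,.03)); u=int(u);v=int(v)
    im=c['pixels'][max(0,v-70):v+70,u-90:u+90]; cv2.imwrite(f'pics/cal_{n}.png',cv2.resize(im,None,fx=4,fy=4,interpolation=cv2.INTER_CUBIC))
E
python3 cal.py
```

```text
top bed 2435 ((0.5504263043403625, -0.2287520170211792), (0.29077059030532837, 0.06376553326845169), 89.5483169555664) [ 0.5192487 -0.3742927] [ 0.582979   -0.08329891]
jawtops -0.27 18 [ 0.538 -0.267  0.05 ] [ 0.565 -0.264  0.06 ] [ 0.5526 -0.2653  0.0551]
jawtops -0.23 73 [ 0.533 -0.23   0.053] [ 0.572 -0.22   0.06 ] [ 0.5531 -0.2252  0.0562]
jawtops -0.22 31 [ 0.533 -0.22   0.051] [ 0.571 -0.216  0.058] [ 0.5501 -0.2181  0.0556]
jawtops -0.17 24 [ 0.534 -0.169  0.056] [ 0.571 -0.161  0.06 ] [ 0.5512 -0.1645  0.059 ]
jawtops -0.16 36 [ 0.527 -0.159  0.05 ] [ 0.575 -0.15   0.06 ] [ 0.5478 -0.1558  0.0591]
jawtops -0.15 34 [ 0.525 -0.15   0.056] [ 0.578 -0.14   0.06 ] [ 0.5507 -0.1457  0.0595]
jawtops -0.14 44 [ 0.525 -0.14   0.053] [ 0.575 -0.13   0.06 ] [ 0.5465 -0.1351  0.059 ]
jawtops -0.13 34 [ 0.53  -0.129  0.052] [ 0.573 -0.12   0.06 ] [ 0.5494 -0.1252  0.0587]
jawtops -0.12 16 [ 0.538 -0.12   0.05 ] [ 0.56  -0.117  0.06 ] [ 0.5489 -0.1183  0.0567]
jawtops -0.11 30 [ 0.535 -0.104  0.053] [ 0.573 -0.1    0.059] [ 0.5552 -0.1018  0.0557]
jawtops -0.1 70 [ 0.534 -0.1    0.054] [ 
[... 2109 characters left out ...]
0.537 -0.09   0.054] [ 0.561 -0.09   0.056] [ 0.5464 -0.0898  0.0549]
tops -0.28 162 [ 0.538 -0.28   0.064] [ 0.568 -0.27   0.077] [ 0.5542 -0.2759  0.0728]
tops -0.27 49 [ 0.537 -0.27   0.064] [ 0.567 -0.265  0.077] [ 0.5546 -0.2677  0.0743]
tops -0.16 33 [ 0.546 -0.153  0.065] [ 0.557 -0.15   0.079] [ 0.5521 -0.1513  0.0717]
tops -0.15 53 [ 0.543 -0.15   0.064] [ 0.56  -0.14   0.079] [ 0.5539 -0.1455  0.0745]
tops -0.14 16 [ 0.545 -0.14   0.068] [ 0.559 -0.135  0.078] [ 0.5516 -0.138   0.0761]
jar 108 ((0.5096875429153442, 0.33475226163864136), 0.03130638226866722) ((0.5103818774223328, 0.33522501587867737), (0.0589250884950161, 0.058955851942300797), 6.391645431518555) 0.10831588599905462
```

```bash
python3 -m crank '[{"offset":[0,0,0],"spin":-0.14},{"offset":[0,0,0],"spin":-0.1258},{"offset":[0,-0.02,-0.03],"spin":0},{"offset":[0,-0.02,-0.035],"spin":0},{"offset":[0,-0.02,-0.035],"spin":0},{"offset":[0,-0.02,-0.035],"spin":0},{"offset":[0,-0.02,-0.035],"spin":0},{"offset":[0,-0.02,-0.035],"spin":0},{"offset":[0,-0.02,-0.035],"spin":0},{"offset":[0,-0.02,-0.035],"spin":0},{"offset":[0,-0.02,-0.035],"spin":0},{"offset":[0,-0.02,-0.035],"spin":0}]' 0.036
python3 -m crank '[{"offset":[0,-0.016,-0.04],"spin":0},{"offset":[0,-0.016,-0.04],"spin":0},{"offset":[0,-0.016,-0.04],"spin":0},{"offset":[0,-0.016,-0.04],"spin":0},{"offset":[0,-0.016,-0.04],"spin":0},{"offset":[0,-0.016,-0.04],"spin":0},{"offset":[0,-0.016,-0.04],"spin":0},{"offset":[0,-0.016,-0.04],"spin":0},{"offset":[0,-0.016,-0.04],"spin":0},{"offset":[0,-0.016,-0.04],"spin":0},{"offset":[0,-0.016,-0.04],"spin":0},{"offset":[0,0,0],"spin":0}]'
```

```text
time_s: 2.35
position: [0.3648, 0.2566, 0.4051]
tcp_rot: [[0.001, -1.0, -0.0], [0.0, -0.0, 1.0], [-1.0, -0.001, 0.0]]
force: [1.2, 1.2, -0.5]
opening: 0.414
time_s: 3.55
position: [0.5422, -0.1872, 0.4051]
tcp_rot: [[0.005, -1.0, 0.005], [-0.004, 0.005, 1.0], [-1.0, -0.005, -0.004]]
force: [0.2, 0.0, 0.2]
opening: 0.41
```

View pics/cal_scene.png

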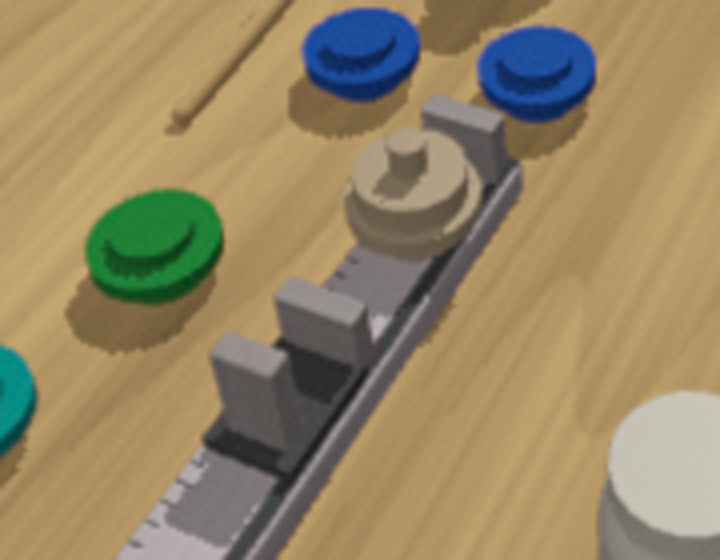

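View pics/cal_top.png

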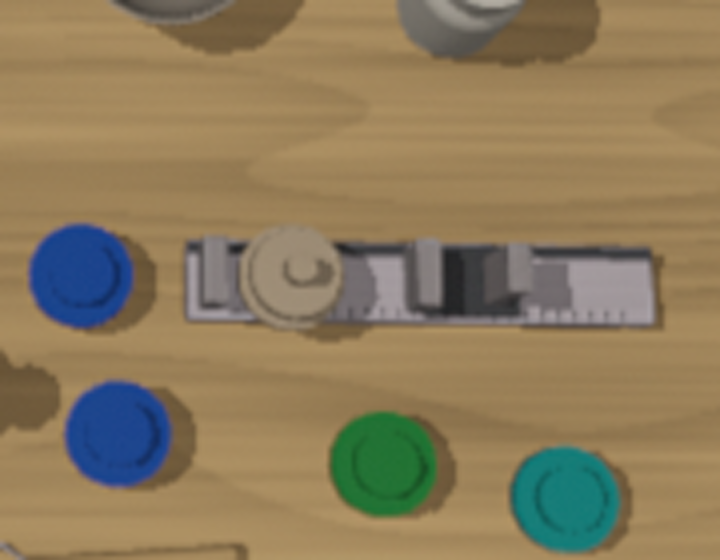

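```bash
python3 -m crank '[{"offset":[0,-0.005,-0.042],"spin":0},{"offset":[0,-0.005,-0.043],"spin":0},{"offset":[0,0,0],"spin":0},{"offset":[0,0,0],"spin":0}]'
python3 - <<'E'
from h import *
s=bot.read_state();print(s['position'],s['tcp_rot'].tolist())
c=bot.capture('wrist');save(c,'w1');W=cloud(c)
m=(W[...,2]>.066)&(W[...,2]<.09)&(W[...,0]>.5)&(W[...,0]<.6)&(W[...,1]>-.4)&(W[...,1]<-.1)
for a,b in[(-.32,-.24),(-.17,-.1)]:
    q=W[m&(W[...,1]>a)&(W[...,1]<b)]
    if len(q): print(len(q),q.min(0),q.max(0),q.mean(0))
m=(W[...,2]>.04)&(W[...,2]<.062)&(W[...,0]>.5)&(W[...,0]<.6)
for a,b in[(-.25,-.19),(-.185,-.11),(-.11,-.06)]:
    q=W[m&(W[...,1]>a)&(W[...,1]<b)]
    if len(q): print(len(q),q.min(0),q.max(0),q.mean(0))
E
```

```text
time_s: 3.95
position: [0.5498, -0.2671, 0.4044]
tcp_rot: [[-0.001, -1.0, 0.002], [0.001, 0.002, 1.0], [-1.0, 0.001, 0.001]]
force: [-0.2, 0.2, -0.0]
opening: 0.414
[ 0.54978115 -0.26714156  0.40440823] [[-0.0007829937786902692, -0.9999983737866595, 0.0016246060382985638], [0.0013505229817256693, 0.0016235476047122429, 0.9999977700879396], [-0.999998781503467, 0.0007851861004739085, 0.00134924955781326]]
352 [ 0.53800366 -0.27966887  0.06635586] [ 0.56723367 -0.26625121  0.0784153 ] [ 0.55144955 -0.27300249  0.07575636]
264 [ 0.54326603 -0.15391479  0.06623613] [ 0.56109545 -0.13623399  0.0803044 ] [ 0.55086164 -0.14659994  0.07649155]
459 [ 0.53308523 -0.23247394  0.040629  ] [ 0.57248936 -0.21818803  0.05847248] [ 0.55176768 -0.22602815  0.05504647]
1979 [ 0.52066091 -0.17685118  0.04000579] [ 0.58413295 -0.11471093  0.0619763 ] [ 0.54782912 -0.1504284   0.05574568]
613 [ 0.53452039 -0.10586448  0.04001365] [ 0.5741696  -0.09099293  0.05856147] [ 0.55312428 -0.10039401  0.05316766]
```

View pics/w1.png

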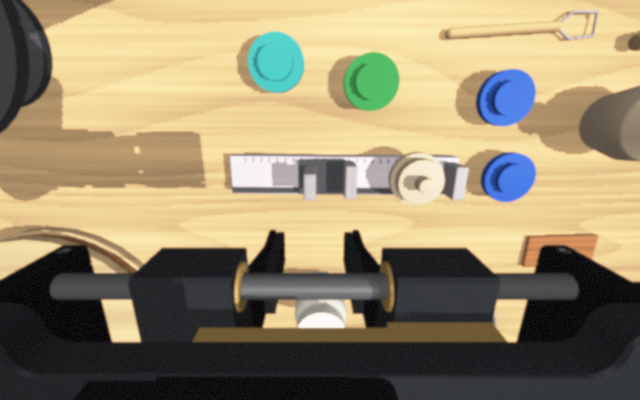

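```bash
python3 -m crank '[{"offset":[0.03,-0.0025,-0.006],"spin":0},{"offset":[0.035,0,0],"spin":0},{"offset":[0.035,0,0],"spin":0},{"offset":[0.03,0,0],"spin":0},{"offset":[0.02,0,0],"spin":0},{"offset":[0,0,0],"spin":0}]'
python3 - <<'E'
from h import *
c=bot.capture('scene');im=c['pixels'][200:380,130:370];cv2.imwrite('pics/s1.png',cv2.resize(im,None,fx=3,fy=3))
E
```

```text
time_s: 4.6
position: [0.5515, -0.2702, 0.2519]
tcp_rot: [[-0.006, -1.0, -0.002], [0.005, -0.002, 1.0], [-1.0, 0.006, 0.005]]
force: [0.1, -0.2, 0.2]
opening: 0.417
```

View pics/s1.png

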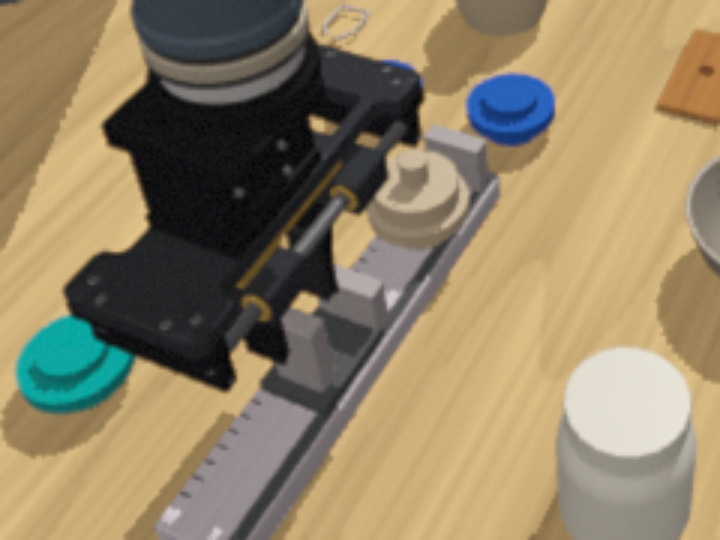

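```bash
python3 -m crank '[{"offset":[0.012,-0.001,-0.003],"spin":0},{"offset":[0.012,0,0],"spin":0},{"offset":[0.006,0,0],"spin":0},{"offset":[0,0,0],"spin":0},{"offset":[0,0,0],"spin":0}]'
python3 -m crank '[{"offset":[0,0,0],"spin":0},{"offset":[0,0,0],"spin":0},{"offset":[0,0,0],"spin":0},{"offset":[0,0,0],"spin":0},{"offset":[0,0,0],"spin":0},{"offset":[0,0,0],"spin":0}]' 0.0
```

```text
time_s: 5.15
position: [0.5536, -0.276, 0.2247]
tcp_rot: [[-0.0, -1.0, 0.0], [0.0, 0.0, 1.0], [-1.0, 0.0, 0.0]]
force: [0.1, 0.2, 0.3]
opening: 0.417
time_s: 5.75
position: [0.5538, -0.2742, 0.2251]
tcp_rot: [[0.0, -1.0, 0.002], [0.004, 0.002, 1.0], [-1.0, -0.0, 0.004]]
force: [2.2, 6.0, 2.0]
opening: 0.158
```

```bash
python3 -m crank '[{"offset":[0,0,0.003],"spin":0},{"offset":[0,0,0.004],"spin":0},{"offset":[0,0,0.005],"spin":0},{"offset":[0,0,0.005],"spin":0},{"offset":[0,0,0.005],"spin":0},{"offset":[0,0,0.005],"spin":0},{"offset":[0,0,0.003],"spin":0},{"offset":[0,0,0.002],"spin":0},{"offset":[0,0,0],"spin":0}]'
python3 cal.py | grep -E "^(top|scene|tops|jawtops)"
```

```text
time_s: 6.65
position: [0.5539, -0.2435, 0.2251]
tcp_rot: [[0.001, -1.0, 0.0], [0.0, 0.0, 1.0], [-1.0, -0.001, 0.0]]
force: [0.5, -1.0, 4.2]
opening: 0.157Traceback (most recent call last):
  File "cal.py", line 6, in <module>
    B=pts(.014,.09)[:,:2].astype(np.float32); print(n,'bed',len(B),cv2.minAreaRect(B),B.min(0),B.max(0))
                                                                                      ~~~~~^^^
    return umr_minimum(a, axis, None, out, keepdims, initial, where)
ValueError: zero-size array to reduction operation minimum which has no identity
```

```bash
python3 -m crank '[{"offset":[0,0,0.003],"spin":0},{"offset":[0,0,0.003],"spin":0},{"offset":[0,0,0.002],"spin":0},{"offset":[0,0,0.002],"spin":0},{"offset":[0,0,0.001],"spin":0},{"offset":[0,0,0.001],"spin":0},{"offset":[0,0,0.001],"spin":0}]'
python3 -m crank '[{"offset":[0,0,0.001],"spin":0},{"offset":[0,0,0.001],"spin":0}]'
```

```text
time_s: 7.4
position: [0.554, -0.2312, 0.2251]
tcp_rot: [[0.001, -1.0, 0.0], [-0.001, 0.0, 1.0], [-1.0, -0.001, -0.001]]
force: [0.7, -2.7, 5.2]
opening: 0.157
time_s: 7.6
position: [0.554, -0.2294, 0.2251]
tcp_rot: [[0.001, -1.0, -0.0], [-0.001, -0.0, 1.0], [-1.0, -0.001, -0.001]]
force: [1.1, -4.2, 5.0]
opening: 0.162
```

```bash
python3 -m crank '[{"offset":[0,0,0.001],"spin":0},{"offset":[0,0,0.001],"spin":0}]'
python3 -m crank '[{"offset":[0,0,0.001],"spin":0}]'
python3 - <<'E'
from h import *
c=bot.capture('scene');im=c['pixels'][200:380,130:370];cv2.imwrite('pics/s2.png',cv2.resize(im,None,fx=3,fy=3));print(bot.read_state()['force'])
E
```

```text
time_s: 7.8
position: [0.554, -0.2274, 0.2251]
tcp_rot: [[0.001, -1.0, 0.0], [-0.001, 0.0, 1.0], [-1.0, -0.001, -0.001]]
force: [0.8, -4.3, 5.7]
opening: 0.161
time_s: 7.9
position: [0.554, -0.2264, 0.2251]
tcp_rot: [[0.001, -1.0, 0.0], [-0.001, 0.0, 1.0], [-1.0, -0.001, -0.001]]
force: [0.8, -4.3, 5.3]
opening: 0.16
[ 0.42144477 -3.63367812  5.61070929]
```

View pics/s2.png

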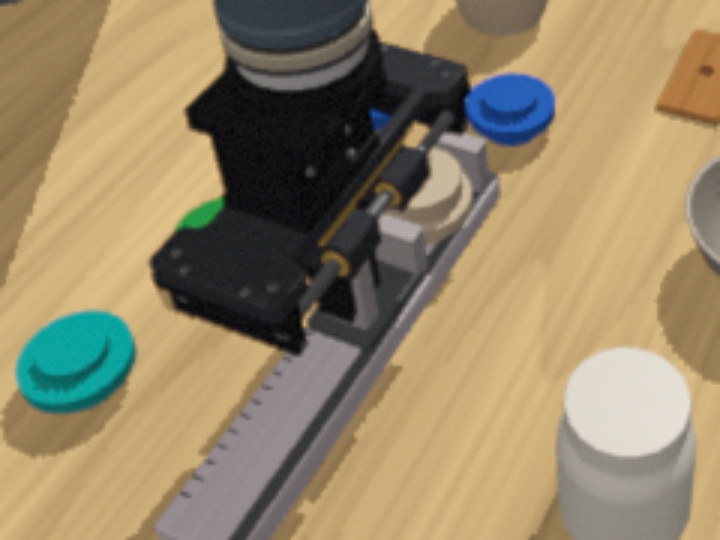

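Jaw is at the lid, pushing it. Continue in 0.5 mm steps watching the force.

```bash
python3 -m crank '[{"offset":[0,0,0.0005],"spin":0},{"offset":[0,0,0.0005],"spin":0}]' | grep -E "pos|force"
python3 -m crank '[{"offset":[0,0,0.0005],"spin":0}]'| grep -E "pos|force"
python3 -m crank '[{"offset":[0,0,0.0005],"spin":0}]'| grep -E "pos|force"
```

```text
position: [0.554, -0.2254, 0.2251]
force: [0.0, -3.6, 3.9]
position: [0.554, -0.2249, 0.2251]
force: [1.2, -4.1, 5.6]
position: [0.554, -0.2244, 0.2251]
force: [0.5, -4.2, 5.1]
```

```bash
python3 -m crank '[{"offset":[0,0,0.0005],"spin":0}]' | grep -E "pos|force"
python3 -m crank '[{"offset":[0,0,0.0005],"spin":0}]'| grep -E "pos|force"
python3 -m crank '[{"offset":[0,0,0.0005],"spin":0}]'| grep -E "pos|force"
```

```text
position: [0.554, -0.2239, 0.2251]
force: [0.5, -4.7, 4.7]
position: [0.554, -0.2234, 0.2251]
force: [0.8, -4.3, 4.9]
position: [0.554, -0.2229, 0.2251]
force: [0.4, -4.4, 5.0]
```

```bash
python3 -m crank '[{"offset":[0,0,0.0005],"spin":0}]'| grep -E "pos|force"
```

```text
position: [0.554, -0.2224, 0.2251]
force: [0.7, -4.4, 4.9]
```

```bash
python3 -m crank '[{"offset":[0,0,0.0005],"spin":0}]' | grep -E "pos|force"
python3 -m crank '[{"offset":[0,0,0.0004],"spin":0}]'| grep -E "pos|force"
```

```text
position: [0.554, -0.2221, 0.2251]
force: [-0.1, -5.5, 4.3]
position: [0.554, -0.2219, 0.2251]
force: [-0.5, -6.7, 4.4]
```

```bash
python3 -m crank '[{"offset":[0,0,0.0004],"spin":0}]'| grep -E "pos|force"
```

```text
position: [0.554, -0.2218, 0.2251]
force: [0.3, -7.3, 3.9]
```

```bash
python3 -m crank '[{"offset":[0,0,0.0004],"spin":0}]'| grep -E "pos|force"
```

```text
position: [0.554, -0.2217, 0.2251]
force: [-0.0, -8.4, 3.4]
```

```bash
python3 -m crank '[{"offset":[0,0,0.0006],"spin":0},{"offset":[0,0,0.0006],"spin":0},{"offset":[0,0,0],"spin":0},{"offset":[0,0,0],"spin":0}]'| grep -E "pos|force"
```

```text
position: [0.554, -0.2213, 0.2251]
force: [-1.1, -10.6, 3.1]
```

```bash
python3 -m crank '[{"offset":[0,0,-0.003],"spin":0},{"offset":[0,0,-0.004],"spin":0},{"offset":[0,0,-0.004],"spin":0},{"offset":[0,0,-0.004],"spin":0},{"offset":[0,0,0],"spin":0}]'
```

```text
time_s: 10.05
position: [0.554, -0.2331, 0.225]
tcp_rot: [[0.001, -1.0, 0.001], [0.002, 0.001, 1.0], [-1.0, -0.001, 0.002]]
force: [1.9, 0.3, 6.6]
opening: 0.159
```

```bash
python3 -m crank '[{"offset":[0,0,0],"spin":0},{"offset":[0,0,0],"spin":0},{"offset":[0,0,0],"spin":0},{"offset":[-0.02,0,0],"spin":0},{"offset":[-0.03,0,0],"spin":0},{"offset":[-0.035,0,0],"spin":0},{"offset":[-0.035,0,0],"spin":0},{"offset":[-0.03,0,0],"spin":0},{"offset":[0,0,0],"spin":0}]' 0.036
python3 -m crank '[{"offset":[0,0,0],"spin":0.13},{"offset":[0,0,0],"spin":0.14},{"offset":[0,0,0],"spin":0.14},{"offset":[0,0,0],"spin":0.14},{"offset":[0,0,0],"spin":0.14},{"offset":[0,0,0],"spin":0.14},{"offset":[0,0,0],"spin":0.14},{"offset":[0,0,0],"spin":0.14},{"offset":[0,0,0],"spin":0.14},{"offset":[0,0,0],"spin":0.14},{"offset":[0,0,0],"spin":0.14},{"offset":[0,0,0],"spin":0.04}]' 0.087
cat > m.py <<'E'
from h import *
import sys
s=bot.read_state();print(s['position'],np.round(s['tcp_rot'],4).tolist())
for n in sys.argv[1:]:
    c=bot.capture(n);save(c,'m_%s_%d'%(n,c['shot']));print(c['shot']);W=cloud(c)
    m0=(W[...,0]>.5)&(W[...,0]<.6)
    for nm,a,b,l,h in [('knob',-.18,-.1,.066,.09),('cap',-.18,-.11,.051,.064),('rim',-.18,-.104,.036,.048),('fix',-.108,-.06,.051,.06),('slide',-.22,-.17,.049,.06),('tab',-.3,-.2,.066,.09)]:
        q=W[m0&(W[...,1]>a)&(W[...,1]<b)&(W[...,2]>l)&(W[...,2]<h)]
        if len(q)>5: 
            o=cv2.minEnclosingCircle(q[:,:2].astype(np.float32))
            print(nm,len(q),np.round(np.percentile(q,2,0),4),np.round(np.percentile(q,98,0),4),'mid',np.round((q.min(0)+q.max(0))/2,4),'circ',np.round([*o[0],o[1]],4))
E
python3 m.py wrist top
```

```text
time_s: 10.95
position: [0.5545, -0.2344, 0.3789]
tcp_rot: [[0.007, -1.0, -0.0], [-0.004, -0.001, 1.0], [-1.0, -0.007, -0.004]]
force: [0.7, -0.1, 1.1]
opening: 0.418
time_s: 12.15
position: [0.5531, -0.2336, 0.3729]
tcp_rot: [[-0.003, 0.002, 1.0], [0.002, 1.0, -0.002], [-1.0, 0.002, -0.003]]
force: [-0.9, -0.0, 0.3]
opening: 1.004
[ 0.55308059 -0.23363676  0.37287189] [[-0.0033, 0.0023, 1.0], [0.0022, 1.0, -0.0023], [-1.0, 0.0022, -0.0033]]
10
knob 332 [ 0.5442 -0.1442  0.0764] [ 0.5601 -0.1284  0.0796] mid [ 0.5525 -0.1363  0.0747] circ [ 0.5522 -0.1362  0.009 ]
cap 2386 [ 0.5284 -0.1787  0.0562] [ 0.5764 -0.1123  0.0618] mid [ 0.5521 -0.1451  0.0586] circ [ 0.5538 -0.1473  0.0376]
rim 871 [ 0.5218 -0.1785  0.0394] [ 0.5829 -0.1042  0.0469] mid [ 0.5524 -0.1414  0.0421] circ [ 0.5548 -0.141   0.0419]
fix 754 [ 0.5357 -0.1044  0.0518] [ 0.574  -0.0909  0.0579] mid [ 0.5548 -0.0976  0.0549] circ [ 0.5547 -0.0973  0.0206]
slide 542 [ 0.5348 -0.1917  0.0549] [ 0.5729 -0.1786  0.0579] mid [ 0.5539 -0.185   0.0541] circ [ 0.5539 -0.1857  0.0203]
tab 470 [ 0.5389 -0.2396  0.0668] [ 0.5677 -0.2263  0.0776] mid [ 0.5534 -0.233   0.0724] circ [ 0.5534 -0.233   0.0158]
11
knob 53 [ 0.5431 -0.1438  0.068 ] [ 0.5596 -0.127   0.0806] mid [ 0.5511 -0.1353  0.0742] circ [ 0.5511 -0.1354  0.0088]
cap 364 [ 0.527  -0.1789  0.0533] [ 0.5749 -0.1119  0.0633] mid [ 0.551  -0.1453  0.0574] circ [ 0.5526 -0.1469  0.0377]
rim 151 [ 0.5198 -0.1783  0.0375] [ 0.5824 -0.1067  0.0477] mid [ 0.551  -0.1426  0.042 ] circ [ 0.5524 -0.1433  0.0398]
fix 101 [ 0.5344 -0.103   0.0531] [ 0.5726 -0.0905  0.0596] mid [ 0.5534 -0.0969  0.0561] circ [ 0.5536 -0.0967  0.0203]
slide 108 [ 0.5331 -0.1916  0.0503] [ 0.5712 -0.1776  0.0592] mid [ 0.5526 -0.1845  0.0544] circ [ 0.5526 -0.1836  0.0204]
tab 89 [ 0.5378 -0.238   0.0676] [ 0.5656 -0.2254  0.0786] mid [ 0.552  -0.2319  0.0733] circ [ 0.5524 -0.2326  0.0157]
```

```bash
python3 -m crank '[{"offset":[0,0.03,0],"spin":0},{"offset":[0,0.035,0],"spin":0},{"offset":[0,0.0325,-0.0005],"spin":0},{"offset":[0.03,0,0],"spin":0},{"offset":[0.03,0,0],"spin":0},{"offset":[0.02,0,0],"spin":0},{"offset":[0,0,0],"spin":0},{"offset":[0,0,0],"spin":0}]'
python3 m.py wrist | head -4
```

```text
time_s: 13.05
position: [0.553, -0.1365, 0.2942]
tcp_rot: [[-0.002, -0.001, 1.0], [0.001, 1.0, 0.001], [-1.0, 0.001, -0.002]]
force: [0.2, -0.1, 0.6]
opening: 1.002
[ 0.55296198 -0.13652162  0.29422807] [[-0.0015, -0.0014, 1.0], [0.0008, 1.0, 0.0014], [-1.0, 0.0008, -0.0015]]
12
knob 540 [ 0.5445 -0.1434  0.0673] [ 0.5605 -0.1273  0.0796] mid [ 0.5522 -0.1357  0.0731] circ [ 0.5525 -0.1359  0.0092]
cap 3126 [ 0.5283 -0.179   0.0528] [ 0.5763 -0.1112  0.0617] mid [ 0.5521 -0.145   0.0574] circ [ 0.5547 -0.147   0.0381]
```

```bash
python3 -m crank '[{"offset":[0.02,0,-0.0005],"spin":0},{"offset":[0.03,0,0],"spin":0},{"offset":[0.02,0,0],"spin":0},{"offset":[0.012,0,0],"spin":0},{"offset":[0.006,0,0],"spin":0},{"offset":[0,0,0],"spin":0},{"offset":[0,0,0],"spin":0}]'
```

```text
time_s: 13.8
position: [0.553, -0.1368, 0.2077]
tcp_rot: [[0.002, -0.001, 1.0], [-0.001, 1.0, 0.001], [-1.0, -0.001, 0.002]]
force: [0.4, -0.4, -0.3]
opening: 1.002
```

```bash
python3 -m crank '[{"offset":[0.004,0,0],"spin":0},{"offset":[0,0,0],"spin":0}]'
python3 -m crank '[{"offset":[0,0,0],"spin":0},{"offset":[0,0,0],"spin":0},{"offset":[0,0,0],"spin":0},{"offset":[0,0,0],"spin":0},{"offset":[0,0,0],"spin":0},{"offset":[0,0,0],"spin":0}]' 0.05
```

```text
time_s: 14.0
position: [0.5527, -0.1366, 0.2031]
tcp_rot: [[0.001, -0.001, 1.0], [-0.0, 1.0, 0.001], [-1.0, -0.0, 0.001]]
force: [-0.2, -0.5, -0.4]
opening: 1.001
time_s: 14.6
position: [0.5525, -0.1366, 0.2028]
tcp_rot: [[-0.0, -0.001, 1.0], [0.0, 1.0, 0.001], [-1.0, 0.0, -0.0]]
force: [0.3, 0.1, 0.6]
opening: 0.724
```

```bash
python3 -m crank '[{"offset":[-0.003,0,0],"spin":0},{"offset":[-0.006,0,0],"spin":0},{"offset":[-0.01,0,0],"spin":0},{"offset":[-0.015,0,0],"spin":0},{"offset":[-0.02,0,0],"spin":0},{"offset":[-0.02,0,0],"spin":0},{"offset":[-0.02,0,0],"spin":0},{"offset":[-0.015,0,0],"spin":0},{"offset":[-0.01,0,0],"spin":0},{"offset":[-0.005,0,0],"spin":0}]'
python3 - <<'E'
from h import *
c=bot.capture('scene');im=c['pixels'][150:350,170:400];cv2.imwrite('pics/s3.png',cv2.resize(im,None,fx=3,fy=3))
E
```

```text
time_s: 15.6
position: [0.5526, -0.1364, 0.3282]
tcp_rot: [[0.002, -0.001, 1.0], [-0.001, 1.0, 0.001], [-1.0, -0.001, 0.002]]
force: [0.1, 0.3, -2.1]
opening: 0.726
```

View pics/s3.png

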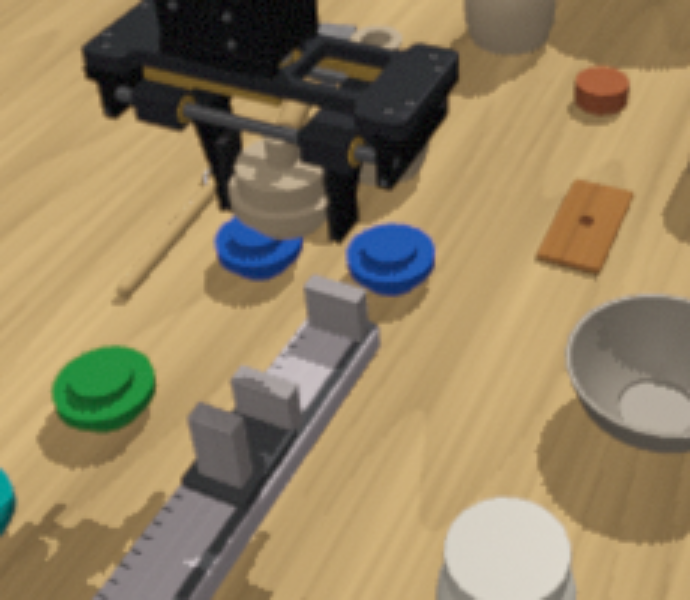

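```bash
python3 -m crank '[{"offset":[-0.02,0.005,0],"spin":0},{"offset":[-0.02,0.012,-0.002],"spin":0},{"offset":[-0.015,0.02,-0.003],"spin":0},{"offset":[0,0.03,-0.004],"spin":0},{"offset":[0,0.033,-0.004],"spin":0},{"offset":[0,0.033,-0.004],"spin":0},{"offset":[0,0.033,-0.004],"spin":0},{"offset":[0,0.033,-0.004],"spin":0},{"offset":[0,0.03,-0.004],"spin":0},{"offset":[0,0.03,-0.004],"spin":0},{"offset":[0,0.025,-0.004],"spin":0},{"offset":[0,0.02,-0.004],"spin":0}]'
python3 -m crank '[{"offset":[0,0.012,0],"spin":0},{"offset":[0,0.006,0],"spin":0},{"offset":[0,0,0],"spin":0}]'
cat > j.py <<'E'
from h import *
import sys
from scipy.optimize import least_squares
s=bot.read_state();print(s['position'],np.round(s['tcp_rot'],4).tolist())
for n in sys.argv[1:]:
    c=bot.capture(n);save(c,'j_%s_%d'%(n,c['shot']));W=cloud(c);print(n,c['shot'],proj(c,(.51,.335,.11)))
    m=(np.hypot(W[...,0]-.51,W[...,1]-.335)<.04)&(W[...,2]>.106)&(W[...,2]<.116)
    q=W[m]
    if len(q)<10: print('few',len(q));continue
    r=np.hypot(q[:,0]-.51,q[:,1]-.335)
    o=cv2.minEnclosingCircle(q[:,:2].astype(np.float32))
    f=least_squares(lambda p:np.maximum(np.hypot(q[:,0]-p[0],q[:,1]-p[1])-.0295,0)+np.maximum(.026-np.hypot(q[:,0]-p[0],q[:,1]-p[1]),0),[.51,.335])
    print(len(q),q.min(0),q.max(0),'mid',(q.min(0)+q.max(0))/2,'circ',o,'fit',f.x,f.cost,'medz',np.median(q[:,2]))
E
python3 j.py wrist top scene
```

```text
time_s: 16.85
position: [0.5106, 0.1689, 0.3809]
tcp_rot: [[-0.002, -0.002, 1.0], [0.0, 1.0, 0.002], [-1.0, 0.0, -0.002]]
force: [-0.3, 0.3, -2.3]
opening: 0.723
time_s: 17.15
position: [0.5115, 0.1856, 0.3814]
tcp_rot: [[-0.0, -0.002, 1.0], [-0.0, 1.0, 0.002], [-1.0, -0.0, -0.0]]
force: [-0.7, 0.4, -2.1]
opening: 0.726
[0.51147337 0.18564553 0.38142778] [[-0.0003, -0.0016, 1.0], [-0.0003, 1.0, 0.0016], [-1.0, -0.0003, -0.0003]]
wrist 14 (np.float64(311.6493319602648), np.float64(11.29582020963025))
724 [0.48209724 0.30602886 0.10604862] [0.54069402 0.34298912 0.11241404] mid [0.51139563 0.32450899 0.10923133] circ ((0.5114337801933289, 0.335284024477005), 0.029579350724816322) fit [0.51134326 0.33553936] 2.279335854770145e-07 medz 0.11003546462290786
top 15 (np.float64(165.90244663629267), np.float64(217.28922133096734))
98 [0.4803372  0.30926222 0.10615377] [0.52857104 0.36432451 0.11290794] mid [0.50445412 0.33679337 0.10953086] circ ((0.5093656778335571, 0.3356294333934784), 0.029233694076538086) fit [0.50987457 0.33528499] 1.5091573494630866e-07 medz 0.10981073334333075
scene 16 (np.float64(339.7555804838751), np.float64(126.86744473682467))
83 [0.48077133 0.30619757 0.10601989] [0.53885022 0.36340781 0.11205439] mid [0.50981078 0.33480269 0.10903714] circ ((0.5092011094093323, 0.3347296118736267), 0.030249787494540215) fit [0.50941401 0.33482985] 1.7996818171977127e-05 medz 0.10869605761515777
```

```bash
python3 -m crank '[{"offset":[0,0.01,0],"spin":0},{"offset":[0,0.02,0],"spin":0},{"offset":[0,0.025,0],"spin":0},{"offset":[0,0.025,0],"spin":0},{"offset":[0,0.025,0],"spin":0},{"offset":[0,0.02,0],"spin":0},{"offset":[0,0.013,0],"spin":0},{"offset":[0,0.008,0],"spin":0},{"offset":[0,0,0],"spin":0},{"offset":[0,0,0],"spin":0}]'
python3 - <<'E'
from h import *
c=bot.capture('wrist');save(c,'w3');W=cloud(c);print(bot.read_state()['position'])
for nm,l,h in[('knob',.243,.262),('rim',.222,.2285),('jar',.106,.116)]:
    q=W[(W[...,2]>l)&(W[...,2]<h)&(np.hypot(W[...,0]-.511,W[...,1]-.335)<.045)]
    if len(q)>5:print(nm,len(q),q.min(0),q.max(0),q.mean(0),cv2.minEnclosingCircle(q[:,:2].astype(np.float32)))
q=W[(np.hypot(W[...,0]-.511,W[...,1]-.335)<.05)];print(np.histogram(q[:,2],20))
E
```

```text
time_s: 18.3
position: [0.5112, 0.3309, 0.3816]
tcp_rot: [[-0.0, -0.001, 1.0], [-0.001, 1.0, 0.001], [-1.0, -0.001, -0.0]]
force: [0.2, -0.3, -2.2]
opening: 0.725
[0.51122595 0.33070372 0.3816506 ]
knob 2086 [0.4664756  0.31824237 0.24301584] [0.55567278 0.34238379 0.26199858] [0.51054415 0.32904963 0.25383137] ((0.5110741853713989, 0.34079140424728394), 0.04470052570104599)
rim 2720 [0.46964363 0.32571732 0.22200085] [0.55365746 0.36335287 0.22848965] [0.51215309 0.34861698 0.22383586] ((0.511650562286377, 0.3407081365585327), 0.0421072281897068)
jar 537 [0.48262926 0.32252851 0.10607498] [0.54079153 0.36524247 0.11280754] [0.51155311 0.348408   0.10995501] ((0.5114970803260803, 0.33596786856651306), 0.02939567342400551)
(array([ 1925,   286,   115,   396,  1316,   340,   602,   128,     0,
           0,     0,     0,   173,  2157,  5504,  2950,  1883,  7520,
       10115, 21869]), array([-0.00195326,  0.01413145,  0.03021617,  0.04630089,  0.0623856 ,
        0.07847032,  0.09455503,  0.11063975,  0.12672446,  0.14280918,
        0.1588939 ,  0.17497861,  0.19106333,  0.20714804,  0.22323276,
        0.23931748,  0.25540219,  0.27148691,  0.28757162,  0.30365634,
        0.31974105]))
```

View pics/w3.png

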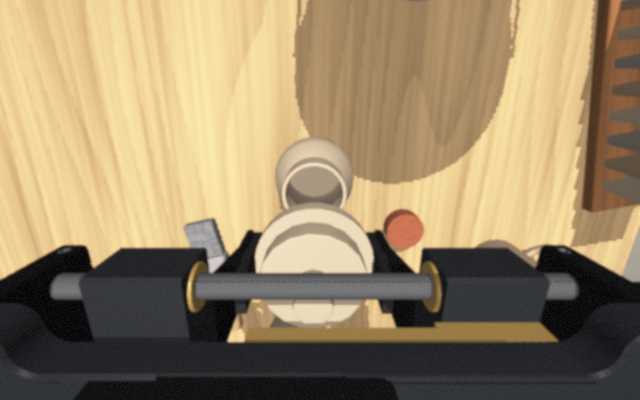

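```bash
python3 -m crank '[{"offset":[0.01,0.0043,0],"spin":0},{"offset":[0.015,0,0],"spin":0},{"offset":[0.02,0,0],"spin":0},{"offset":[0.015,0,0],"spin":0},{"offset":[0.01,0,0],"spin":0},{"offset":[0,0,0],"spin":0},{"offset":[0,0,0],"spin":0}]'
python3 - <<'E'
from h import *
c=bot.capture('scene');u,v=map(int,proj(c,(.511,.335,.11)));cv2.imwrite('pics/s4.png',cv2.resize(c['pixels'][v-60:v+60,u-80:u+80],None,fx=4,fy=4))
c=bot.capture('wrist');W=cloud(c);print(bot.read_state()['position'])
for nm,l,h in[('rim',.145,.152),('jar',.106,.116)]:
    q=W[(W[...,2]>l)&(W[...,2]<h)&(np.hypot(W[...,0]-.511,W[...,1]-.335)<.034)]
    if len(q)>5:print(nm,len(q),q.min(0),q.max(0),q.mean(0),cv2.minEnclosingCircle(q[:,:2].astype(np.float32)))
E
```

```text
time_s: 19.05
position: [0.5114, 0.3356, 0.3118]
tcp_rot: [[0.0, -0.0, 1.0], [0.0, 1.0, 0.0], [-1.0, 0.0, 0.0]]
force: [0.3, 0.7, -2.6]
opening: 0.727
[0.51158581 0.33582507 0.31256791]
rim 436 [0.47842329 0.34231965 0.14506089] [0.54385067 0.36849095 0.15198964] [0.51036628 0.36256934 0.14856525] ((0.5111370086669922, 0.3436778783798218), 0.03282572701573372)
jar 566 [0.4834996  0.34460678 0.10603592] [0.53880685 0.3652416  0.11213247] [0.5109313  0.35876165 0.10983314] ((0.5111532211303711, 0.3454836308956146), 0.027767516672611237)
```

View pics/s4.png

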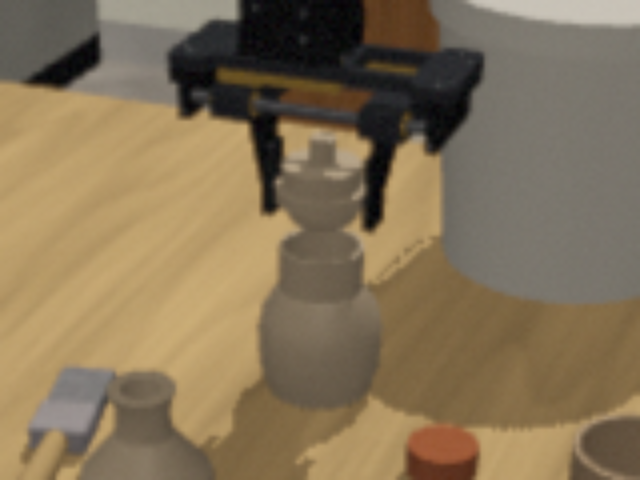

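```bash
python3 -m crank '[{"offset":[0.008,-0.0006,0],"spin":0},{"offset":[0.007,0,0],"spin":0},{"offset":[0,0,0],"spin":0}]'
python3 -m crank '[{"offset":[0.003,0,0],"spin":0},{"offset":[0.003,0,0],"spin":0},{"offset":[0,0,0],"spin":0}]'
```

```text
time_s: 19.45
position: [0.5107, 0.3349, 0.2956]
tcp_rot: [[-0.002, -0.001, 1.0], [-0.001, 1.0, 0.001], [-1.0, -0.001, -0.002]]
force: [0.4, -0.8, -1.8]
opening: 0.721
time_s: 19.75
position: [0.511, 0.3351, 0.2903]
tcp_rot: [[-0.001, -0.001, 1.0], [-0.0, 1.0, 0.001], [-1.0, -0.0, -0.001]]
force: [-0.7, 0.1, -1.8]
opening: 0.724
```

```bash
python3 -m crank '[{"offset":[0.002,0,0],"spin":0},{"offset":[0.002,0,0],"spin":0},{"offset":[0,0,0],"spin":0}]'
python3 -m crank '[{"offset":[0.002,0,0],"spin":0},{"offset":[0.002,0,0],"spin":0},{"offset":[0,0,0],"spin":0}]'
```

```text
time_s: 20.05
position: [0.5111, 0.3351, 0.2865]
tcp_rot: [[-0.001, -0.001, 1.0], [-0.0, 1.0, 0.001], [-1.0, -0.0, -0.001]]
force: [-1.3, 0.2, -2.7]
opening: 0.725
time_s: 20.35
position: [0.5111, 0.335, 0.2824]
tcp_rot: [[-0.001, -0.001, 1.0], [-0.0, 1.0, 0.001], [-1.0, -0.0, -0.001]]
force: [-1.4, -0.3, -2.4]
opening: 0.726
```

Free insertion; continue until the force rises.

```bash
python3 -m crank '[{"offset":[0.001,0,0],"spin":0},{"offset":[0.001,0,0],"spin":0},{"offset":[0.001,0,0],"spin":0},{"offset":[0,0,0],"spin":0}]'
python3 -m crank '[{"offset":[0.0007,0,0],"spin":0},{"offset":[0,0,0],"spin":0}]'
```

```text
time_s: 20.75
position: [0.5111, 0.3351, 0.2796]
tcp_rot: [[-0.0, -0.001, 1.0], [-0.0, 1.0, 0.001], [-1.0, -0.0, -0.0]]
force: [0.2, -0.2, -1.9]
opening: 0.726
time_s: 20.95
position: [0.5112, 0.3351, 0.279]
tcp_rot: [[-0.0, -0.001, 1.0], [-0.0, 1.0, 0.001], [-1.0, -0.0, -0.0]]
force: [-0.4, -0.1, -1.8]
opening: 0.718
```

```bash
python3 -m crank '[{"offset":[0.0007,0,0],"spin":0},{"offset":[0,0,0],"spin":0}]'
```

```text
time_s: 21.15
position: [0.5112, 0.3351, 0.2788]
tcp_rot: [[0.0, -0.001, 1.0], [0.0, 1.0, 0.001], [-1.0, 0.0, 0.0]]
force: [-1.0, -0.1, 2.5]
opening: 0.721
```

```bash
python3 -m crank '[{"offset":[0,0,0],"spin":0},{"offset":[0,0,0],"spin":0},{"offset":[0,0,0],"spin":0},{"offset":[0,0,0],"spin":0},{"offset":[0,0,0],"spin":0}]' 0.087
python3 - <<'E'
from h import *
c=bot.capture('scene');u,v=map(int,proj(c,(.511,.335,.11)));cv2.imwrite('pics/s5.png',cv2.resize(c['pixels'][v-60:v+60,u-80:u+80],None,fx=4,fy=4))
E
```

```text
time_s: 21.65
position: [0.5113, 0.3351, 0.2783]
tcp_rot: [[0.0, -0.001, 1.0], [0.0, 1.0, 0.001], [-1.0, 0.0, 0.0]]
force: [0.4, 0.2, -0.0]
opening: 0.989
```

View pics/s5.png

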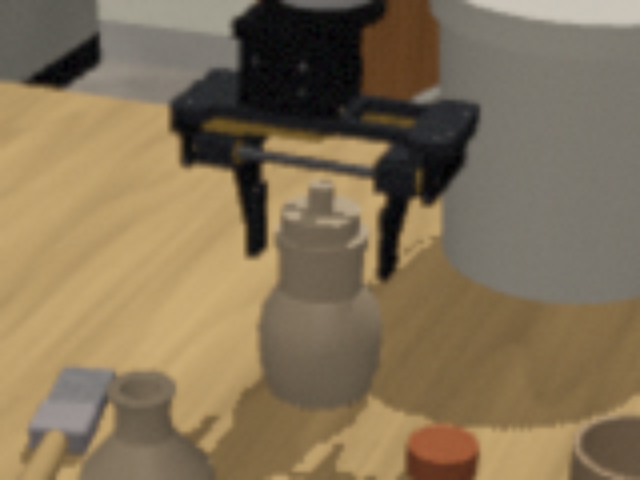

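```bash
python3 -m crank '[{"offset":[-0.01,0,0],"spin":0},{"offset":[-0.02,0,0],"spin":0},{"offset":[-0.03,0,0],"spin":0},{"offset":[-0.03,0,0],"spin":0},{"offset":[-0.01,-0.02,0],"spin":0},{"offset":[0,-0.02,0],"spin":0},{"offset":[0,-0.01,0],"spin":0},{"offset":[0,0,0],"spin":0},{"offset":[0,0,0],"spin":0}]'
cat > k.py <<'E'
from h import *
print(bot.read_state()['position'])
c=bot.capture('wrist');save(c,'k%d'%c['shot']);W=cloud(c);print(c['shot'])
for nm,l,h,r in[('knob',.144,.16,.03),('cap',.131,.14,.031),('rim',.116,.123,.036)]:
    q=W[(W[...,2]>l)&(W[...,2]<h)&(np.hypot(W[...,0]-.511,W[...,1]-.335)<r)]
    if len(q)>5:print(nm,len(q),q.min(0),q.max(0),'medz',np.median(q[:,2]),np.round(cv2.minEnclosingCircle(q[:,:2].astype(np.float32))[0],4),cv2.minEnclosingCircle(q[:,:2].astype(np.float32))[1])
    A=np.c_[q[:,:2],np.ones(len(q))]
    t=q[q[:,2]>np.percentile(q[:,2],50)-.001]; print(' slope',np.linalg.lstsq(np.c_[t[:,:2],np.ones(len(t))],t[:,2],rcond=None)[0][:2])
E
python3 k.py
```

```text
time_s: 22.6
position: [0.5113, 0.2852, 0.3783]
tcp_rot: [[-0.0, -0.0, 1.0], [0.001, 1.0, 0.0], [-1.0, 0.001, -0.0]]
force: [-0.1, 0.1, 0.1]
opening: 1.001
[0.51125931 0.28524517 0.37831048]
21
knob 517 [0.50261286 0.32505372 0.14464339] [0.51964182 0.34282326 0.156942  ] medz 0.15429877702047012 [0.5111 0.3338] 0.00911176297813654
 slope [ 0.00181071 -0.00091047]
cap 3286 [0.48436026 0.30746045 0.1329737 ] [0.53716922 0.36035218 0.13969262] medz 0.13635789753031008 [0.5111 0.3339] 0.02699812315404415
 slope [-9.76200801e-04 -9.12667991e-05]
rim 1038 [0.47991793 0.30684222 0.1179997 ] [0.54302884 0.36662046 0.122872  ] medz 0.1203792905710764 [0.5115 0.3354] 0.03215443342924118
 slope [0.00017899 0.00140051]
```

```bash
python3 -m crank '[{"offset":[0,0.016,0],"spin":0},{"offset":[0,0.02,0],"spin":0},{"offset":[0,0.0126,0],"spin":0},{"offset":[0,0,0],"spin":0},{"offset":[0.015,0,0],"spin":0},{"offset":[0.015,0,0],"spin":0},{"offset":[0.01,0,0],"spin":0},{"offset":[0,0,0],"spin":0},{"offset":[0,0,0],"spin":0}]' 0.045
python3 k.py
```

```text
time_s: 23.55
position: [0.5113, 0.3337, 0.3384]
tcp_rot: [[-0.0, -0.001, 1.0], [-0.0, 1.0, 0.001], [-1.0, -0.0, -0.0]]
force: [0.1, 0.4, 0.6]
opening: 0.521
[0.51133438 0.333681   0.33835401]
22
knob 814 [0.4825541  0.32349397 0.14408206] [0.53944635 0.34434856 0.15997917] medz 0.15433380302615127 [0.511  0.3407] 0.028768252581357956
 slope [-0.00154282  0.06528717]
cap 3710 [0.48450058 0.30713567 0.13102068] [0.53726351 0.36083721 0.13994123] medz 0.13639424375063536 [0.5112 0.3337] 0.02728048525750637
 slope [0.00135688 0.00030293]
rim 1295 [0.47967408 0.3197354  0.11600414] [0.54348124 0.36755836 0.12299995] medz 0.12038564396615284 [0.5115 0.3357] 0.03212238848209381
 slope [ 0.00060645 -0.00206055]
```

Aligned. Lower 17 mm (tips ~3 mm over the cap), then close.

```bash
python3 -m crank '[{"offset":[0.008,0,0],"spin":0},{"offset":[0.006,0,0],"spin":0},{"offset":[0.003,0,0],"spin":0},{"offset":[0,0,0],"spin":0},{"offset":[0,0,0],"spin":0}]'
python3 -m crank '[{"offset":[0,0,0],"spin":0},{"offset":[0,0,0],"spin":0},{"offset":[0,0,0],"spin":0},{"offset":[0,0,0],"spin":0},{"offset":[0,0,0],"spin":0},{"offset":[0,0,0],"spin":0}]' 0.005
```

```text
time_s: 24.1
position: [0.5112, 0.3337, 0.3212]
tcp_rot: [[-0.0, -0.001, 1.0], [-0.0, 1.0, 0.001], [-1.0, -0.0, -0.0]]
force: [0.2, 0.1, 0.4]
opening: 0.516
time_s: 24.7
position: [0.5112, 0.3337, 0.3215]
tcp_rot: [[0.0, -0.001, 1.0], [0.0, 1.0, 0.001], [-1.0, 0.0, 0.0]]
force: [0.3, -0.2, 0.4]
opening: 0.177
```

```bash
python3 -m crank '[{"offset":[-0.001,0,0],"spin":0},{"offset":[-0.002,0,0],"spin":0},{"offset":[-0.003,0,0],"spin":0},{"offset":[0,0,0],"spin":0}]'
python3 - <<'E'
from h import *
c=bot.capture('scene');u,v=map(int,proj(c,(.511,.335,.13)));cv2.imwrite('pics/s6.png',cv2.resize(c['pixels'][v-40:v+40,u-55:u+55],None,fx=6,fy=6))
E
python3 k.py
```

```text
time_s: 25.1
position: [0.5113, 0.3338, 0.3279]
tcp_rot: [[0.001, -0.001, 1.0], [0.0, 1.0, 0.001], [-1.0, 0.0, 0.001]]
force: [-0.2, 0.1, -0.7]
opening: 0.179
[0.5112748  0.33373894 0.32766154]
24
knob 797 [0.48838382 0.3237178  0.14400561] [0.53427449 0.35967482 0.1599978 ] medz 0.15436702101847985 [0.5112 0.3375] 0.023253388702869415
 slope [ 0.00547776 -0.17355659]
cap 300 [0.48755102 0.34193848 0.13106526] [0.53718467 0.36128958 0.13991152] medz 0.1356982617798212 [0.5124 0.3439] 0.02499210461974144
 slope [-0.00343684 -0.01310797]
rim 1557 [0.4796585  0.32501342 0.11611504] [0.54311059 0.36754077 0.12254403] medz 0.12038019610942086 [0.5115 0.3356] 0.032201360911130905
 slope [-0.00028811 -0.00019908]
```

View pics/s6.png

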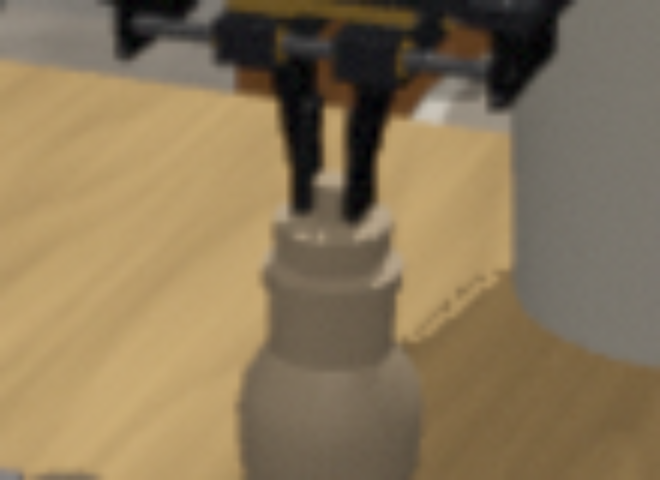

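```bash
python3 -m crank '[{"offset":[-0.004,0,0],"spin":0},{"offset":[-0.006,0,0],"spin":0},{"offset":[-0.01,0,0],"spin":0},{"offset":[-0.013,0,0],"spin":0},{"offset":[-0.015,0,0],"spin":0},{"offset":[-0.015,0,0],"spin":0},{"offset":[-0.012,0,0],"spin":0},{"offset":[-0.01,0,0],"spin":0},{"offset":[-0.006,0,0],"spin":0},{"offset":[-0.003,0,0],"spin":0},{"offset":[0,0,0],"spin":0},{"offset":[0,0,0],"spin":0}]'
python3 - <<'E'
from h import *
c=bot.capture('scene');u,v=map(int,proj(c,(.511,.335,.15)));cv2.imwrite('pics/s7.png',cv2.resize(c['pixels'][v-60:v+60,u-80:u+80],None,fx=4,fy=4))
W=cloud(c)
m=np.hypot(W[...,0]-.511,W[...,1]-.335)<.035
for l,h in[(.112,.123),(.21,.24)]:
    q=W[m&(W[...,2]>l)&(W[...,2]<h)];print(len(q),q.min(0),q.max(0)) if len(q) else 0
E
python3 k.py; python3 -m crank '[{"offset":[0,0,0],"spin":0},{"offset":[0,0,0],"spin":0},{"offset":[0,0,0],"spin":0},{"offset":[0,0,0],"spin":0}]'
```

```text
time_s: 26.4
position: [0.511, 0.3336, 0.4208]
tcp_rot: [[-0.001, -0.001, 1.0], [-0.0, 1.0, 0.001], [-1.0, -0.0, -0.001]]
force: [0.0, 0.2, -2.1]
opening: 0.184
159 [0.47943764 0.30410768 0.11225711] [0.54185104 0.36679279 0.12299212]
210 [0.48373794 0.30213824 0.21923733] [0.53699054 0.35123459 0.23962622]
[0.51102511 0.33363727 0.42058725]
26
time_s: 26.9
position: [0.5112, 0.3337, 0.4213]
tcp_rot: [[-0.0, -0.001, 1.0], [-0.0, 1.0, 0.001], [-1.0, -0.0, -0.0]]
force: [0.4, 0.1, -1.4]
opening: 0.178Traceback (most recent call last):
  File "k.py", line 8, in <module>
    t=q[q[:,2]>np.percentile(q[:,2],50)-.001]; print(' slope',np.linalg.lstsq(np.c_[t[:,:2],np.ones(len(t))],t[:,2],rcond=None)[0][:2])
               ~~~~~~~~~~~~~^^^^^^^^^^^
    return _quantile_unchecked(
        a, q, axis, out, overwrite_input, method, keepdims, weights)
    return _ureduce(a,
                    func=_quantile_ureduce_func,
    ...<5 lines>...
                    overwrite_input=overwrite_input,
                    method=method)
    r = func(a, **kwargs)
    result = _quantile(arr,
                       quantiles=q,
    ...<2 lines>...
                       out=out,
                       weights=wgt)
    slices_having_nans = np.isnan(arr[-1, ...])
                                  ~~~^^^^^^^^^
IndexError: index -1 is out of bounds for axis 0 with size 0
```

View pics/s7.png

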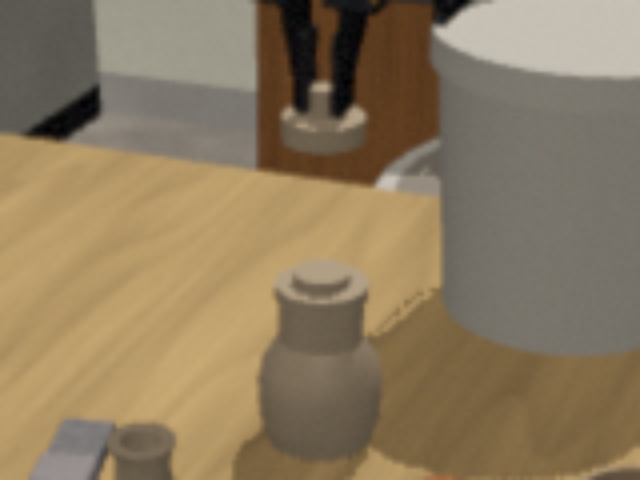

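```bash
python3 -c "
from rig import bot
print(bot.hand_in(), bot.read_state()['opening'])"
```

```text
the job is handed in; nothing more can be done
the job is handed in; nothing more can be done
```

The job is done and handed in at about 27 s of the 72 s allowed, with the outer lid held still about 100 mm above where it sat. `hand_in()` gives no verdict, so I can't say how it was judged.

- **Caliper:** I gripped the thumb tab and slid the jaw shut in small steps until the wrist read about 10.6 N. Taking off roughly 3 N of jaw friction leaves about 7 N on the lid, well under 45 N. I then backed the jaw off about 12 mm.
- **Placing:** I lifted both lids together by the inner lid's rim and lowered them into the jar until the force turned to 2.5 N upward. After I let go, the camera put the top of the inner lid's rim at 0.120 m, as expected when it is home. The rim was level and centred within about 1 mm of the jar.
- **Final state:** I took the outer lid by its knob and lifted it straight up. Its underside is at about 0.22 m, it hangs upright within about 2 mm of the jar's axis, and the wrist carries its weight. The last picture shows the inner lid still seated and the jar upright.

**Checks that failed or disagreed:**
- My last wrist-camera check crashed because nothing was in its height window, so the final check rests on the scene camera alone.
- The finger opening read about 15.5 mm on the 18 mm knob, though the grip held with no sign of slipping.
- I did not re-measure the other pots and tools at the end. None showed as touched in the pictures.

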